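Open the fruit drying cabinet and draw out its top tray

ROBOT

A 6-joint arm with a two-finger parallel gripper is mounted at the origin on the work surface. World frame = base frame: x ahead of the robot, y to its left, z up, the work surface at z = 0. Lengths are in m, angles in rad, forces in N, time in s.
With the tool pointing down it reaches from about 0.25 to 0.725 m from the base axis. Payload 9.7 kg.
Tool frame: the origin (TCP) lies at the very end of the fingers, on their centre line; the grasp point (between the pads) lies 19 mm behind it (manip.tcp_to_grasp is the distance from the TCP to the grasp point, in m); z points along the fingers, y is the line along which they close (so a half turn about z gives the same grasp; the last joint's range is limited). The gripper opens to 85 mm and grips with 20 to 120 N. Pads are 22 mm wide; open, the fingers measure 114 mm over their backs; the gripper's body (76 mm by 85 mm) begins 54 mm behind the grasp point. The pads swing forward as they close: fully open they stand 13 mm farther back than shut.
Start: joints at [-1.147, 0.087, 0.176, 1.66, 0, 1.571], TCP at [0.226, -0.501, 0.231] pointing down, gripper open.
Joint ranges: [-3.13, 3.13], [-0.85, 1.81], [-1.15, 1.24], [-2.2, 2.28], [-1.44, 1.52], [-3.14, 3.14]. Speed limits (rad/s): [2.22, 2.22, 2.57, 3.14, 3.14, 3.14].

INTERFACE

Orientations are given as a rotation vector (axis times angle).
In Python, from rig import manip gives the robot as it stands.
- The arm moves only by the tool servo_tool, never from a script. Its argument "increments" is a list that holds one entry, the list of rows, each a list of 7 numbers: the opening, from 0 (shut) to 1 (fully open), then the shift along the tool's x, y, z in mm, then the turn, a rotation vector about the tool's x, y, z in rad. A call has 1 to 10 rows; each row shifts and turns the commanded pose from where the row before left it, along the tool's axes as they then stand; what a row does not reach is not made up. A row lasts 1/10 s, in which the tool goes at most 50 mm and 8.59 degrees, less where a joint would pass 70% of its speed; a pose out of reach is approached as far as the arm can. A call with a gripper value outside its range is refused whole. The fingers move at their own pace and stop on an object; "newtons" is the grip in N (left out, the last holds). Time passes only in rows, so rows that do not move let the fingers close. It gives the time, the measured TCP pose, the force, the opening and the grip force at its end, in the units of the state.
- manip.observe(): the state, without advancing time (a new reading comes with each control period).
- manip.read_camera(name): name is "scene" or "top" or "wrist"; returns a dict with "img" (420x560x3 uint8, red, green, blue), "range_z" (420x560 float32, m along the optical axis (not along the pixel's ray), 0 where there is no reading), "fovy" (degrees; the focal length in pixels is half the picture's height over the tangent of half this angle, whatever the lens; pixels are square), "cx", "cy" (the principal point, pixels), "k1" (the pictures are not rectified: a ray, as slopes to the right and down, at radius r is drawn at 1 + k1 r^2 times it, then the intrinsics apply), "position" and "attitude" of the camera in the world. Camera axes: x right, y down, z forward; pixel columns grow to the right and rows downward; lengths in m; the calibration is good to about 2 mm. A picture is of the moment at which its call begins.
- manip.sign_off(): hands the job in; it is judged then, once.
The state is a dict: "time_s": time; "q": joint angles; "joint_vel": joint speeds; "tau": joint torques, N m; "position": TCP position; "eef_rot": TCP orientation; "ft_force": force on the tool from outside, world axes, zero at the start; "ft_torque": the same for the moment, N m; "gripper_width": finger opening in m; "grasp_force": force on a finger pad.
Only numpy, scipy, OpenCV 4.12 (cv2) and the standard library are available. Lean on these libraries where they do the work, as an engineer would, in place of code of your own. Each camera call takes 0.05 s, during which the arm holds its last target. There are 200 camera calls.

TASK

The small white drying cabinet has been left with its blue door ajar. Swing the door gently open all the way until it rests against its stop; only then draw the top tray of fruit out until it meets its stop as well, banging neither. Leave both fully open, and do not disturb the jar, the tub or the cup.

Things in the scene. Friction and masses are not known exactly. Their poses are not given: they have to be found in the camera images.
- cabinet: White drying cabinet, fixed, 240 mm wide (y), 240 deep (x), 210 high, flat roof with clear window. Origin: bottom centre of its open front face; +x points into the cabinet, +y to the hinge side, z up. Three dark trays, one above another, stick 50 mm out of the front; the top one's walls reach 170 mm above the bench. Only the top tray moves.
- door_hinge (a point): Point on the door's vertical hinge line, 210 mm above the bench: on the front face's plane, 125 mm from the cabinet's middle towards its +y. Its axes are parallel to the cabinet's.
- door_edge (a point): Upper free corner of the door's inner side, 250 mm from the hinge line, 210 above the bench. Door: blue pan 62 mm deep, clear window, 10 to 210 mm above the bench. Its inner side is a plane through the hinge line with a flat black seal round it; the seal's top strip (height 180 to 210, above the trays) can be pushed by a finger let down behind the door. Site +y points to the hinge, -x outward.
- door (a joint): Door angle, rad: 0 shut, growing as the free edge swings out of the front and on towards the cabinet's +y side (clockwise from above); stop at 1.75 (100 degrees). Starts ajar, 0.38 to 0.75. Stiff hinge (about 0.2 N m): it stays where it is left. About 0.8 kg.
- tray_lip (a point): Middle of the top tray's front wall, on its upper surface, 170 mm above the bench. Dark steel tray 190 mm wide, walls 30 high, front wall 5 thick, sides and floor 4, fruit slices from 60 mm behind the front. Even when in, 45 mm of its inside lies before the cabinet's face, open from above: a finger can go down behind the front wall and draw it. Axes as the cabinet's.
- tray (a joint): How far the top tray is drawn out of the front (towards the cabinet's -x), in m: 0 in, stop at 0.110. Starts between 0 and 0.015. It slides with about 1.5 N of friction and stays where it is left. Mass about 0.6 kg.
- jar: Orange jar with steel cap, 72 mm across, 120 high, standing on the bench beside the work. Origin: centre of its underside. To be left alone.
- tub: Blue open plastic tub, 130 x 100 x 60 mm high, on the bench beside the work. Origin: centre of its underside. To be left alone.
- cup: Aluminium cup, 60 mm across, 60 high, standing on the bench beside the work. Origin: centre of its underside. To be left alone.

How it is judged:
By the outcome, as a careful person would: the job done as asked, in the order asked, and still so for the second after the job is handed in, with the robot touching nothing.
It also fails if it takes over 48 s, if anything falls off the work surface, if the arm or the gripper's body presses on something with over 40 N, if the wrist force passes 120 N, or if a joint passes its speed limit or range.

## Working session

There is one attempt and no reset: what is moved stays moved. The work goes in short steps, Python scripts to look and compute and a tool call to move; the robot and the scene stay as the last step left them, time stands still between calls to the robot, and variables do not carry over. Pictures are saved under pics/ and viewed, at most 10 in all, crops included, and the job is handed in when it is done.

Besides the shell and the picture viewer there is one more tool, called by a JSON object that holds its "op" and its "data". servo_tool: Moves the arm, as the interface text tells. Its arguments: {"type":"object","properties":{"increments":{"type":"array"},"newtons":{"type":"number"}},"required":["increments"]}

```bash
ls; mkdir -p pics; cat > h.py <<'E'
import numpy as np, cv2
from rig import manip
from scipy.spatial.transform import Rotation as R
def att(c):
    a=np.array(c["attitude"],float)
    return a if a.shape==(3,3) else R.from_rotvec(a).as_matrix()
def rays(c,uv):
    uv=np.atleast_2d(np.array(uv,float)); h=c["img"].shape[0]
    f=h/2/np.tan(np.radians(c["fovy"])/2)
    d=(uv-[c["cx"],c["cy"]])/f; s=d.copy()
    for _ in range(20): s=d/(1+c["k1"]*(s**2).sum(1,keepdims=True))
    return np.c_[s,np.ones(len(s))]
def onplane(c,uv,z):
    r=rays(c,uv)@att(c).T; p=np.array(c["position"])
    return p+r*((z-p[2])/r[:,2])[:,None]
def cloud(c):
    h,w=c["range_z"].shape; u,v=np.meshgrid(np.arange(w),np.arange(h))
    s=rays(c,np.c_[u.ravel(),v.ravel()])*c["range_z"].reshape(-1,1)
    return (s@att(c).T+np.array(c["position"])).reshape(h,w,3)
def save(c,n): cv2.imwrite("pics/"+n+".png",cv2.cvtColor(c["img"],cv2.COLOR_RGB2BGR))
E
python3 - <<'E'
from h import *
for n in("scene","top"):
    c=manip.read_camera(n); save(c,n+"0"); np.save(n+"0.npy",c,allow_pickle=True)
    print(n,{k:c[k] for k in c if k not in("img","range_z")}, (c["range_z"]>0).mean())
print(manip.observe())
E
```

```text
pics
scene {'fovy': 45.380182560206464, 'cx': 280.2503636528308, 'cy': 212.08766626819528, 'k1': -0.039815712201742966, 'position': array([0.69800733, 0.47060222, 1.68129515]), 'attitude': array([-0.40089876, -3.02373784,  0.49390516])} 0.9960204081632653
top {'fovy': 56.31867088870634, 'cx': 275.6107263187816, 'cy': 209.58387321002198, 'k1': -0.03315830232374781, 'position': array([ 0.3301867 , -0.02496317,  1.22248984]), 'attitude': array([-2.14223477,  2.0747186 , -0.21069751])} 0.9958886054421768
{'time_s': 0.1, 'q': array([-1.14701021e+00,  8.73860096e-02,  1.75214999e-01,  1.65977587e+00,
       -2.49625078e-05,  1.57081123e+00]), 'joint_vel': array([ 0.00045585, -0.00099207,  0.00246373,  0.00013743, -0.00088297,
       -0.00030192]), 'tau': array([ 1.44477108e-04, -5.21564233e+01,  4.65653121e+01,  1.60316663e-02,
       -1.99488034e-05, -1.51923376e-05]), 'position': array([ 0.22608092, -0.50117045,  0.23066527]), 'eef_rot': array([-3.07023983e+00, -6.60453160e-01,  4.18290681e-04]), 'ft_force': array([ 0.16464279, -0.34562147, -0.2693169 ]), 'ft_torque': array([-0.01015307, -0.02328388, -0.02396895]), 'grasp_force': 0.0, 'gripper_width': 0.08559296847826155}
```

View pics/scene0.png

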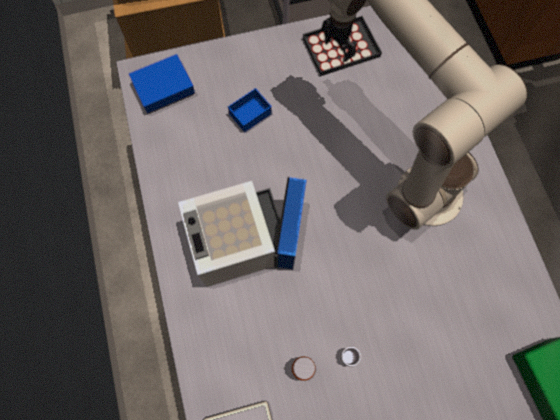

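View pics/top0.png

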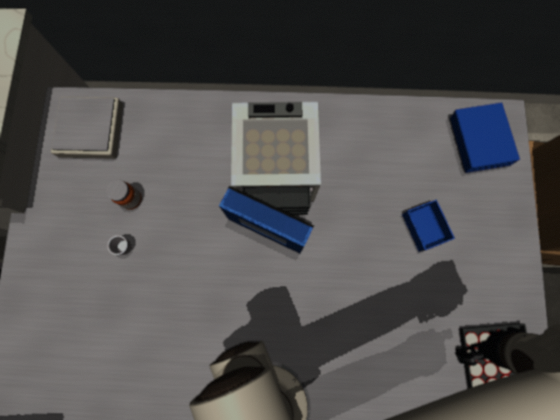

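The scene view shows the cabinet roof at about (180–272, 183–272) and the blue door at (278–305, 178–268). The top view shows the roof at (232–320, 102–190) and the door from the hinge near (225, 192) to its free end near (305, 248). The jar, cup and tub are well clear.

```bash
cat > meas.py <<'E'
from h import *
def roofpose(c):
    P=cloud(c); im=c["img"].astype(int)
    m=(abs(P[...,2]-0.21)<0.012)&(P[...,0]>0.2)
    blue=(im[...,2]>im[...,0]+40)&(im[...,2]>1.6*im[...,0])
    k=np.ones((3,3),np.uint8)
    out={}
    for n,mm in(("roof",m&~blue),("door",m&blue)):
        mm=cv2.morphologyEx(mm.astype(np.uint8),cv2.MORPH_OPEN,k) if n=="roof" else mm.astype(np.uint8)
        l,L,s,_=cv2.connectedComponentsWithStats(mm)
        if l<2: continue
        i=1+s[1:,4].argmax(); v,u=np.where(L==i)
        p=onplane(c,np.c_[u,v],0.21)[:,:2]
        r=cv2.minAreaRect((p*1000).astype(np.float32))
        out[n]=(r,cv2.boxPoints(r),s[i,4],np.median(P[v,u,2]))
    return out
if __name__=="__main__":
    for n in("scene","top"):
        c=np.load(n+"0.npy",allow_pickle=True).item()
        for k,(r,b,a,z) in roofpose(c).items(): print(n,k,r,a,round(float(z),4));print(b.round(1).tolist())
        P=cloud(c)
        for lab,uv in({"scene":{"jar":(303,366),"cup":(349,356),"tub":(250,110)},"top":{"jar":(121,194),"cup":(118,244),"tub":(428,225),"tray":(275,200)}}[n]).items():
            print(n,lab,P[uv[1],uv[0]].round(3))
E
python3 meas.py
```

```text
scene roof ((729.7913208007812, -2.2668228149414062), (240.28311157226562, 242.97250366210938), 2.4485936164855957) 5211 0.2093
[[604.5999755859375, 114.0], [614.9000244140625, -128.8000030517578], [855.0, -118.5], [844.5999755859375, 124.19999694824219]]
scene door ((524.1957397460938, 16.69353485107422), (253.0419464111328, 56.053993225097656), 66.20135498046875) 1391 0.2096
[[447.5, -87.80000305175781], [498.79998779296875, -110.4000015258789], [600.9000244140625, 121.0999984741211], [549.5999755859375, 143.8000030517578]]
scene jar [0.608 0.452 0.12 ]
scene cup [0.449 0.46  0.005]
scene tub [ 0.539 -0.497 -0.   ]
top roof ((729.4947509765625, -5.537025451660156), (241.35943603515625, 240.0439453125), 2.4437458515167236) 6558 0.2093
[[603.7999877929688, 109.19999694824219], [614.0, -130.60000610351562], [855.2000122070312, -120.30000305175781], [844.9000244140625, 119.5]]
top door ((522.38232421875, 13.896156311035156), (248.71676635742188, 56.85491943359375), 66.46625518798828) 1962 0.2091
[[446.70001220703125, -88.80000305175781], [498.79998779296875, -111.5], [598.0999755859375, 116.5999984741211], [546.0, 139.3000030517578]]
top jar [0.594 0.439 0.121]
top cup [0.46  0.482 0.   ]
top tub [ 0.551 -0.493  0.006]
top tray [ 0.584 -0.01   0.145]
```

```bash
cat > tw.py <<'E'
from h import *
from scipy.linalg import logm,expm
def tw(x,y,z,yaw,N,frm=None):
    o=manip.observe()
    A=np.eye(4);A[:3,:3]=R.from_rotvec(o["eef_rot"]).as_matrix();A[:3,3]=o["position"]
    B=np.eye(4);c,s=np.cos(np.radians(yaw)),np.sin(np.radians(yaw))
    B[:3,:3]=np.array([[c,s,0],[s,-c,0],[0,0,-1]]);B[:3,3]=x,y,z
    D=expm(np.real(logm(np.linalg.inv(A)@B))/N)
    print("t",round(float(o["time_s"]),2),"row",(D[:3,3]*1000).round(2),R.from_matrix(D[:3,:3]).as_rotvec().round(4),"q",o["q"].round(2))
if __name__=="__main__":
    import sys; a=[float(v) for v in sys.argv[1:]]; tw(*a)
E
python3 tw.py 0.5485 -0.067 0.25 156.3 20
```

```text
t 0.1 row [28.39 18.85 -0.97] [-0.000e+00 -1.000e-04 -1.152e-01] q [-1.15  0.09  0.18  1.66 -0.    1.57]
```

{"op": "servo_tool", "data": {"increments": [[[0,28.4,18.8,-1,0,0,-0.115],[0,28.4,18.8,-1,0,0,-0.115],[0,28.4,18.8,-1,0,0,-0.115],[0,28.4,18.8,-1,0,0,-0.115],[0,28.4,18.8,-1,0,0,-0.115],[0,28.4,18.8,-1,0,0,-0.115],[0,28.4,18.8,-1,0,0,-0.115],[0,28.4,18.8,-1,0,0,-0.115],[0,28.4,18.8,-1,0,0,-0.115],[0,28.4,18.8,-1,0,0,-0.115]]], "newtons": 30}}

```text
time_s: 1.1
position: [0.5292, -0.3879, 0.2403]
eef_rot: [-2.212, -2.229, 0.0]
ft_force: [0.8, -0.1, 0.1]
gripper_width: 0.0
grasp_force: 0.0
```

```bash
python3 tw.py 0.5485 -0.067 0.25 156.3 11
```

```text
t 1.1 row [25.66 17.19 -0.88] [-0.000e+00 -1.000e-04 -1.045e-01] q [-0.63  0.37  0.52  1.73 -0.    0.93]
```

{"op": "servo_tool", "data": {"increments": [[[0,28.4,18.8,-1,0,0,-0.115],[0,28.4,18.8,-1,0,0,-0.115],[0,28.4,18.8,-1,0,0,-0.115],[0,28.4,18.8,-1,0,0,-0.115],[0,28.4,18.8,-1,0,0,-0.115],[0,28.4,18.8,-1,0,0,-0.115],[0,28.4,18.8,-1,0,0,-0.115],[0,28.4,18.8,-1,0,0,-0.115],[0,28.4,18.8,-1,0,0,-0.115],[0,28.4,18.8,-1,0,0,-0.115]]]}}

```text
time_s: 2.1
position: [0.5484, -0.0658, 0.2506]
eef_rot: [-0.644, -3.074, -0.0]
ft_force: [-0.1, 0.8, -0.3]
gripper_width: 0.0
grasp_force: 0.0
```

```bash
python3 tw.py 0.5485 -0.067 0.187 156.3 6; python3 -c "
from h import *
for n in ('top','wrist'):
    c=manip.read_camera(n); save(c,n+'1')
print(manip.observe()['position'])"
```

```text
t 2.1 row [-0.1  -0.18 10.61] [-0.     -0.0002  0.0002] q [-0.12  0.1   0.23  1.7   0.    0.29]
[ 0.54764753 -0.06431779  0.25186475]
```

View pics/wrist1.png

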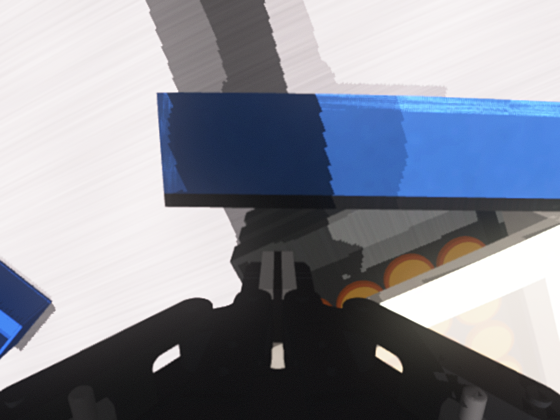

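The wrist view shows the shut fingertips at (278, 255). They sit clear of the door's black seal (row ~200, parallel to the picture rows) and of the roof corner at lower right.

{"op": "servo_tool", "data": {"increments": [[[0,0,0,11,0,0,0],[0,0,0,11,0,0,0],[0,0,0,11,0,0,0],[0,0,0,11,0,0,0],[0,0,0,11,0,0,0],[0,0,0,8,0,0,0],[0,4,0,0,0,0,0],[0,4,0,0,0,0,0],[0,2,0,0,0,0,0],[0,2,0,0,0,0,0]]]}}

```text
time_s: 3.2
position: [0.5381, -0.0623, 0.1891]
eef_rot: [0.651, 3.072, -0.0]
ft_force: [1.8, -0.7, 0.7]
gripper_width: 0.0002
grasp_force: 0.6
```

```bash
python3 - <<'E'
from h import *
o=manip.observe();p=np.array(o["position"]);print(p,o["ft_force"])
H=np.array([.602,.117])
for th in [1.75]:
    pass
# shift/turn per row for pure rotation about H in tool axes
Rm=R.from_rotvec(o["eef_rot"]).as_matrix(); d=np.r_[H,p[2]]-p
print("hinge in tool axes mm",(Rm.T@d*1000).round(1))
E
```

```text
[ 0.53806757 -0.06228379  0.18906387] [ 1.79704797 -0.70658135  0.69271302]
hinge in tool axes mm [ 14.3 189.8   0. ]
```

{"op": "servo_tool", "data": {"increments": [[[0,2.9,-0.2,0,0,0,0.015],[0,5.7,-0.3,0,0,0,0.03],[0,5.7,-0.3,0,0,0,0.03],[0,5.7,-0.3,0,0,0,0.03],[0,5.7,-0.3,0,0,0,0.03],[0,5.7,-0.3,0,0,0,0.03],[0,5.7,-0.3,0,0,0,0.03],[0,5.7,-0.3,0,0,0,0.03],[0,5.7,-0.3,0,0,0,0.03],[0,5.7,-0.3,0,0,0,0.03]]]}}

```text
time_s: 4.2
position: [0.4902, -0.0366, 0.1886]
eef_rot: [1.084, 2.948, 0.001]
ft_force: [1.6, -0.6, -0.0]
gripper_width: -0.0005
grasp_force: 0.6
```

{"op": "servo_tool", "data": {"increments": [[[0,5.7,-0.3,0,0,0,0.03],[0,5.7,-0.3,0,0,0,0.03],[0,5.7,-0.3,0,0,0,0.03],[0,5.7,-0.3,0,0,0,0.03],[0,5.7,-0.3,0,0,0,0.03],[0,5.7,-0.3,0,0,0,0.03],[0,5.7,-0.3,0,0,0,0.03],[0,5.7,-0.3,0,0,0,0.03],[0,5.7,-0.3,0,0,0,0.03],[0,5.7,-0.3,0,0,0,0.03]]]}}

```text
time_s: 5.2
position: [0.45, 0.0036, 0.1886]
eef_rot: [1.512, 2.753, 0.001]
ft_force: [1.3, -2.2, -0.5]
gripper_width: -0.0002
grasp_force: 0.6
```

```bash
cat > chk.py <<'E'
from meas import *
o=manip.observe();p=np.array(o["position"]);f=np.array(o["ft_force"]);Rm=R.from_rotvec(o["eef_rot"]).as_matrix()
print("t",o["time_s"],p.round(4),"f tool",(Rm.T@f).round(2),"yaw",np.degrees(np.arctan2(Rm[1,0],Rm[0,0])).round(1),"q",o["q"].round(2))
print("hinge in tool",(Rm.T@(np.array([.602,.117,p[2]])-p)*1000).round(1))
import sys
for n in ("scene","top"):
    c=manip.read_camera(n); save(c,n+sys.argv[1])
    for k,(r,b,a,z) in roofpose(c).items():
        if k=="door": print(n,np.round(r[1],0),round(r[2],1),b.round(0).tolist())
E
python3 chk.py a
```

```text
t 5.2 [0.45   0.0036 0.1886] f tool [-2.57 -0.06  0.48] yaw 122.4 q [ 0.01 -0.16 -0.15  1.58 -0.    1.01]
hinge in tool [1.430e+01 1.891e+02 1.000e-01]
scene [246.  59.] 32.3 [[365.0, 39.0], [396.0, -10.0], [604.0, 121.0], [573.0, 171.0]]
top [39. 75.] 81.4 [[523.0, 131.0], [597.0, 119.0], [603.0, 158.0], [529.0, 169.0]]
```

{"op": "servo_tool", "data": {"increments": [[[0,5.7,-0.3,0,0,0,0.03],[0,5.7,-0.3,0,0,0,0.03],[0,5.7,-0.3,0,0,0,0.03],[0,5.7,-0.3,0,0,0,0.03],[0,5.7,-0.3,0,0,0,0.03],[0,5.7,-0.3,0,0,0,0.03],[0,5.7,-0.3,0,0,0,0.03],[0,5.7,-0.3,0,0,0,0.03],[0,5.7,-0.3,0,0,0,0.03],[0,5.7,-0.3,0,0,0,0.03]]]}}

```text
time_s: 6.3
position: [0.4237, 0.0537, 0.1885]
eef_rot: [1.905, 2.497, 0.0]
ft_force: [1.1, -0.3, 0.0]
gripper_width: 0.0001
grasp_force: 0.6
```

{"op": "servo_tool", "data": {"increments": [[[0,5.7,-0.3,0,0,0,0.03],[0,5.7,-0.3,0,0,0,0.03],[0,5.7,-0.3,0,0,0,0.03],[0,5.7,-0.3,0,0,0,0.03],[0,5.7,-0.3,0,0,0,0.03],[0,5.7,-0.3,0,0,0,0.03],[0,4.7,-0.3,0,0,0,0.025],[0,3.8,-0.2,0,0,0,0.02],[0,2.8,-0.2,0,0,0,0.015],[0,1.9,-0.1,0,0,0,0.01]]]}}

```text
time_s: 7.3
position: [0.4136, 0.1001, 0.1884]
eef_rot: [2.202, 2.241, 0.0]
ft_force: [0.8, -1.5, 0.1]
gripper_width: -0.0
grasp_force: 0.5
```

```bash
python3 chk.py b
```

```text
t 7.3 [0.4136 0.1001 0.1884] f tool [-1.53  0.78 -0.11] yaw 91.0 q [ 0.24 -0.22 -0.2   1.59 -0.    1.79]
hinge in tool [ 13.6 188.7   0. ]
scene [250.  60.] 1.1 [[354.0, 176.0], [355.0, 116.0], [605.0, 121.0], [604.0, 181.0]]
top [41. 51.] 4.0 [[563.0, 172.0], [566.0, 121.0], [607.0, 124.0], [603.0, 175.0]]
```

{"op": "servo_tool", "data": {"increments": [[[0,1.9,-0.1,0,0,0,0.01],[0,1.9,-0.1,0,0,0,0.01],[0,1.9,-0.1,0,0,0,0.01],[0,1.9,-0.1,0,0,0,0.01],[0,1.9,-0.1,0,0,0,0.01],[0,1.9,-0.1,0,0,0,0.01],[0,1.9,-0.1,0,0,0,0.01],[0,1.9,-0.1,0,0,0,0.01],[0,1.9,-0.1,0,0,0,0.01],[0,1.9,-0.1,0,0,0,0.01]]]}}

```text
time_s: 8.4
position: [0.413, 0.1192, 0.1882]
eef_rot: [-2.311, -2.128, 0.0]
ft_force: [-1.0, -1.2, -0.2]
gripper_width: -0.0002
grasp_force: 0.5
```

{"op": "servo_tool", "data": {"increments": [[[0,1,0,0,0,0,0.005],[0,1,0,0,0,0,0.005],[0,1,0,0,0,0,0.005],[0,1,0,0,0,0,0.005],[0,1,0,0,0,0,0.005],[0,1,0,0,0,0,0.005],[0,1,0,0,0,0,0.005],[0,1,0,0,0,0,0.005]]]}}

```text
time_s: 9.2
position: [0.4139, 0.1271, 0.1883]
eef_rot: [2.353, 2.081, 0.0]
ft_force: [-1.2, -0.6, -0.8]
gripper_width: -0.0002
grasp_force: 0.5
```

```bash
python3 chk.py c
```

```text
t 9.2 [0.4139 0.1271 0.1883] f tool [-0.77 -1.12  0.84] yaw 83.0 q [ 0.3  -0.2  -0.18  1.59  0.    1.99]
hinge in tool [ 13.  187.9   0. ]
scene [ 60. 249.] 82.4 [[358.0, 153.0], [605.0, 120.0], [613.0, 180.0], [366.0, 213.0]]
top [55. 64.] 81.2 [[543.0, 130.0], [606.0, 120.0], [614.0, 174.0], [551.0, 184.0]]
```

{"op": "servo_tool", "data": {"increments": [[[0,0.7,0,0,0,0,0.003],[0,0.7,0,0,0,0,0.003],[0,0.7,0,0,0,0,0.003],[0,0.7,0,0,0,0,0.003],[0,0.7,0,0,0,0,0.002]]]}}

```text
time_s: 9.8
position: [0.4142, 0.1297, 0.1883]
eef_rot: [2.367, 2.064, -0.002]
ft_force: [-2.3, -8.0, 1.9]
gripper_width: -0.0001
grasp_force: 5.0
```

{"op": "servo_tool", "data": {"increments": [[[0,0.7,0,0,0,0,0],[0,0.7,0,0,0,0,0],[0,0.7,0,0,0,0,0]]]}}

```text
time_s: 10.1
position: [0.4141, 0.1298, 0.1884]
eef_rot: [2.366, 2.06, -0.007]
ft_force: [-3.2, -23.3, 6.3]
gripper_width: -0.0003
grasp_force: 11.7
```

{"op": "servo_tool", "data": {"increments": [[[0,-1,0,0,0,0,0],[0,-2,0,0,0,0,0],[0,-3,0,0,0,0,0],[0,-8,0,0,0,0,0],[0,-15,0,0,0,0,0],[0,-20,0,-10,0,0,0],[0,-20,0,-20,0,0,0],[0,-20,0,-20,0,0,0],[0,-10,0,-20,0,0,0],[0,-10,0,0,0,0,0]]]}}

```text
time_s: 11.1
position: [0.4003, 0.0237, 0.2607]
eef_rot: [2.366, 2.063, 0.005]
ft_force: [-0.1, 0.5, -1.6]
gripper_width: -0.0002
grasp_force: 0.0
```

```bash
python3 chk.py d; python3 - <<'E'
from h import *
a=cv2.imread("pics/scened.png"); cv2.imwrite("pics/d.png",cv2.resize(a[150:300,160:360],None,fx=4,fy=4,interpolation=cv2.INTER_CUBIC)) 
ex=np.array([.99909,.0427]);ey=np.array([-.0427,.99909]);O=np.array([.6095,-.009])
for n in("scene","top"):
    c=manip.read_camera(n);P=cloud(c);q=P[...,:2]-O;X=q@ex;Y=q@ey
    m=(X<-.02)&(X>-.09)&(abs(Y)<.12)&(abs(P[...,2]-.165)<.013)
    v,u=np.where(m)
    if len(v): p=onplane(c,np.c_[u,v],.17)[:,:2]-O;x=p@ex;y=p@ey;print(n,len(v),np.percentile(x,[0,2,10,50,90,100]).round(4),np.percentile(y,[0,2,98,100]).round(4))
E
```

```text
t 11.1 [0.4003 0.0237 0.2607] f tool [ 0.49 -0.15  1.59] yaw 82.2 q [ 0.06 -0.25 -0.08  1.74  0.    1.77]
hinge in tool [119.8 187.1   0.8]
scene [ 60. 249.] 81.9 [[359.0, 155.0], [605.0, 120.0], [613.0, 180.0], [367.0, 215.0]]
top [ 54. 122.] 81.8 [[485.0, 139.0], [606.0, 122.0], [614.0, 175.0], [493.0, 192.0]]
scene 173 [-0.0508 -0.0508 -0.0506 -0.0467 -0.0273 -0.0191] [-0.0949 -0.0933  0.0982  0.1008]
top 121 [-0.0522 -0.0522 -0.0519 -0.0466 -0.0297 -0.0212] [-0.0968 -0.0966  0.091   0.091 ]
```

View pics/d.png

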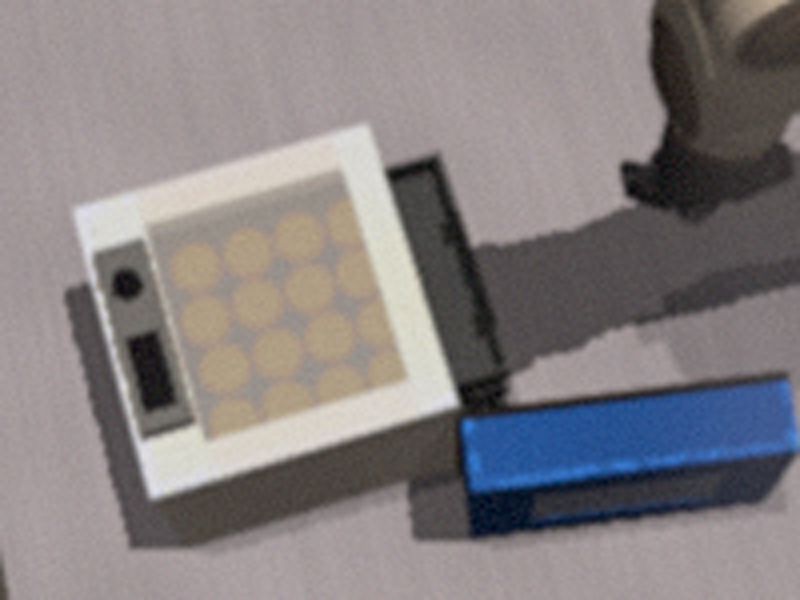

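The crop shows the door lying fully open (460–800, 375–535), past square to the front. The tray's front wall runs from (440, 160) to (505, 375), with clear space behind it.

```bash
python3 tw.py 0.5855 -0.010 0.25 182.4 14
```

```text
t 11.3 row [-11.65  10.04   0.53] [-0.000e+00 -1.000e-04 -1.249e-01] q [ 0.06 -0.25 -0.09  1.74  0.    1.77]
```

{"op": "servo_tool", "data": {"increments": [[[0,-11.6,10,0,0,0,-0.125],[0,-11.6,10,0,0,0,-0.125],[0,-11.6,10,0,0,0,-0.125],[0,-11.6,10,0,0,0,-0.125],[0,-11.6,10,0,0,0,-0.125],[0,-11.6,10,0,0,0,-0.125],[0,-11.6,10,0,0,0,-0.125],[0,-11.6,10,0,0,0,-0.125],[0,-11.6,10,0,0,0,-0.125],[0,-11.6,10,0,0,0,-0.125]]]}}

```text
time_s: 12.3
position: [0.5305, -0.0351, 0.2571]
eef_rot: [-0.702, -3.06, 0.0]
ft_force: [0.2, -0.2, -1.0]
gripper_width: 0.0002
grasp_force: 0.0
```

{"op": "servo_tool", "data": {"increments": [[[0,-11.6,10,0,0,0,-0.125],[0,-11.6,10,0,0,0,-0.125],[0,-11.6,10,0,0,0,-0.125],[0,-11.6,10,0,0,0,-0.125],[0,0,0,0,0,0,0],[0,0,0,0,0,0,0]]]}}

```text
time_s: 12.9
position: [0.5845, -0.0092, 0.2572]
eef_rot: [0.064, -3.139, -0.0]
ft_force: [0.0, -0.2, 0.2]
gripper_width: 0.0004
grasp_force: 0.0
```

```bash
python3 tw.py 0.5855 -0.010 0.154 182.4 1; python3 -c "
from h import *
c=manip.read_camera('wrist'); save(c,'wrist2')
print(manip.observe()['position'])"
```

```text
t 12.9 row [ -1.12  -0.89 103.22] [ 0.0001 -0.0019 -0.0008] q [-0.02  0.19  0.34  1.72 -0.   -0.06]
[ 0.58439729 -0.00946848  0.25767152]
```

View pics/wrist2.png

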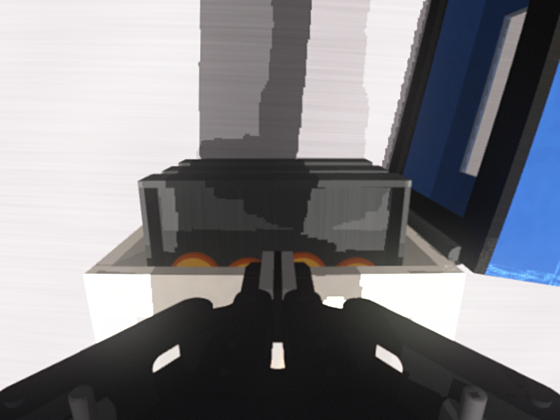

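The wrist view shows the fingertips (278, 258) centred over the gap between the roof's front edge (row ~270) and the tray's front wall (row ~180).

{"op": "servo_tool", "data": {"increments": [[[0,0,0,12,0,0,0],[0,0,0,12,0,0,0],[0,0,0,9,0,0,0],[0,0,0,6,0,0,0],[0,0,0,6,0,0,0],[0,0,0,6,0,0,0],[0,0,0,6,0,0,0]]]}}

```text
time_s: 13.65
position: [0.5849, -0.0097, 0.201]
eef_rot: [-0.068, 3.141, 0.0]
ft_force: [-1.2, 0.3, 0.2]
gripper_width: -0.0002
grasp_force: 0.0
```

{"op": "servo_tool", "data": {"increments": [[[0,0,0,8,0,0,0],[0,0,0,8,0,0,0],[0,0,0,6,0,0,0],[0,0,0,6,0,0,0],[0,0,0,6,0,0,0],[0,0,0,6,0,0,0],[0,0,0,4,0,0,0],[0,0,0,0,0,0,0]]]}}

```text
time_s: 14.45
position: [0.5847, -0.0096, 0.1566]
eef_rot: [0.068, -3.14, -0.0]
ft_force: [0.1, -0.3, -0.1]
gripper_width: -0.0001
grasp_force: 0.0
```

{"op": "servo_tool", "data": {"increments": [[[0,2,0,0,0,0,0],[0,2,0,0,0,0,0],[0,1,0,0,0,0,0],[0,1,0,0,0,0,0],[0,1,0,0,0,0,0],[0,1,0,0,0,0,0],[0,1,0,0,0,0,0],[0,1,0,0,0,0,0],[0,1,0,0,0,0,0],[0,1,0,0,0,0,0]]]}}

```text
time_s: 15.45
position: [0.573, -0.0102, 0.1573]
eef_rot: [-0.068, 3.141, 0.0]
ft_force: [1.3, 0.2, -1.7]
gripper_width: -0.0001
grasp_force: 0.8
```

{"op": "servo_tool", "data": {"increments": [[[0,2,0,0,0,0,0],[0,3,0,0,0,0,0],[0,4,0,0,0,0,0],[0,4,0,0,0,0,0],[0,4,0,0,0,0,0],[0,4,0,0,0,0,0],[0,4,0,0,0,0,0],[0,4,0,0,0,0,0],[0,4,0,0,0,0,0],[0,4,0,0,0,0,0]]]}}

```text
time_s: 16.45
position: [0.5356, -0.0118, 0.1573]
eef_rot: [-0.068, 3.141, -0.0]
ft_force: [2.2, 0.1, -1.4]
gripper_width: 0.0002
grasp_force: 0.8
```

{"op": "servo_tool", "data": {"increments": [[[0,4,0,0,0,0,0],[0,4,0,0,0,0,0],[0,4,0,0,0,0,0],[0,4,0,0,0,0,0],[0,4,0,0,0,0,0],[0,4,0,0,0,0,0],[0,4,0,0,0,0,0],[0,4,0,0,0,0,0],[0,3,0,0,0,0,0],[0,2,0,0,0,0,0]]]}}

```text
time_s: 17.45
position: [0.4987, -0.0134, 0.1573]
eef_rot: [-0.068, 3.141, 0.0]
ft_force: [0.9, -0.5, -1.1]
gripper_width: 0.0001
grasp_force: 0.8
```

{"op": "servo_tool", "data": {"increments": [[[0,2,0,0,0,0,0],[0,2,0,0,0,0,0],[0,2,0,0,0,0,0],[0,2,0,0,0,0,0],[0,2,0,0,0,0,0],[0,2,0,0,0,0,0],[0,1,0,0,0,0,0],[0,1,0,0,0,0,0],[0,1,0,0,0,0,0],[0,1,0,0,0,0,0]]]}}

```text
time_s: 18.45
position: [0.4829, -0.0141, 0.1573]
eef_rot: [-0.068, 3.141, 0.0]
ft_force: [1.7, -0.3, -0.7]
gripper_width: 0.0
grasp_force: 0.8
```

{"op": "servo_tool", "data": {"increments": [[[0,1,0,0,0,0,0],[0,1,0,0,0,0,0],[0,1,0,0,0,0,0],[0,1,0,0,0,0,0],[0,1,0,0,0,0,0],[0,1,0,0,0,0,0],[0,1,0,0,0,0,0],[0,1,0,0,0,0,0],[0,1,0,0,0,0,0],[0,1,0,0,0,0,0]]]}}

```text
time_s: 19.45
position: [0.4729, -0.0145, 0.1573]
eef_rot: [-0.068, 3.141, -0.0]
ft_force: [1.1, -0.3, 0.8]
gripper_width: 0.0002
grasp_force: 0.8
```

{"op": "servo_tool", "data": {"increments": [[[0,1,0,0,0,0,0],[0,1,0,0,0,0,0],[0,1,0,0,0,0,0],[0,1,0,0,0,0,0],[0,1,0,0,0,0,0]]]}}

```text
time_s: 19.95
position: [0.4679, -0.0147, 0.1573]
eef_rot: [-0.068, 3.141, 0.0]
ft_force: [1.9, -1.0, 0.6]
gripper_width: 0.0001
grasp_force: 0.8
```

{"op": "servo_tool", "data": {"increments": [[[0,0.8,0,0,0,0,0],[0,0.8,0,0,0,0,0],[0,0.8,0,0,0,0,0],[0,0.8,0,0,0,0,0],[0,0.8,0,0,0,0,0]]]}}

```text
time_s: 20.45
position: [0.467, -0.0148, 0.1575]
eef_rot: [-0.068, 3.135, 0.0]
ft_force: [22.1, 0.1, -9.3]
gripper_width: 0.0
grasp_force: 10.7
```

{"op": "servo_tool", "data": {"increments": [[[0,-1,0,0,0,0,0],[0,-2,0,0,0,0,0],[0,-3,0,0,0,0,0],[0,-4,0,0,0,0,0],[0,0,0,-10,0,0,0],[0,0,0,-20,0,0,0],[0,0,0,-25,0,0,0],[0,0,0,-25,0,0,0],[0,0,0,-25,0,0,0],[0,0,0,-10,0,0,0]]]}}

```text
time_s: 21.45
position: [0.4743, -0.0145, 0.2752]
eef_rot: [-0.068, 3.138, -0.0]
ft_force: [-0.6, 0.8, 0.6]
gripper_width: 0.0003
grasp_force: 0.0
```

{"op": "servo_tool", "data": {"increments": [[[0,0,25,0,0,0,0],[0,0,40,0,0,0,0],[0,0,40,0,0,0,0],[0,0,40,0,0,0,0],[0,0,25,0,0,0,0],[0,0,0,0,0,0,0]]]}}

```text
time_s: 22.05
position: [0.4661, 0.1579, 0.2716]
eef_rot: [0.073, -3.139, -0.0]
ft_force: [0.5, -1.0, 0.4]
gripper_width: -0.0
grasp_force: 0.0
```

```bash
python3 chk.py e; python3 - <<'E'
from h import *
a=cv2.imread("pics/scenee.png"); cv2.imwrite("pics/e.png",cv2.resize(a,(800,600)))
ex=np.array([.99909,.0427]);ey=np.array([-.0427,.99909]);O=np.array([.6095,-.009])
c=manip.read_camera("scene");P=cloud(c);q=P[...,:2]-O;X=q@ex;Y=q@ey
m=(X<-.06)&(X>-.2)&(abs(Y)<.1)&(abs(P[...,2]-.165)<.013)
v,u=np.where(m);p=onplane(c,np.c_[u,v],.17)[:,:2]-O;print(np.percentile(p@ex,[0,2,10]).round(4))
E
```

```text
t 22.05 [0.4661 0.1579 0.2716] f tool [-0.49 -1.06 -0.44] yaw -177.3 q [ 0.33 -0.03  0.13  1.74  0.    0.28]
hinge in tool [-133.8  -47.2   -0.2]
scene [ 58. 127.] 82.1 [[480.0, 139.0], [605.0, 122.0], [613.0, 179.0], [488.0, 197.0]]
top [50. 21.] 3.7 [[417.0, 162.0], [418.0, 142.0], [468.0, 145.0], [466.0, 166.0]]
[-0.1596 -0.159  -0.1561]
```

View pics/e.png

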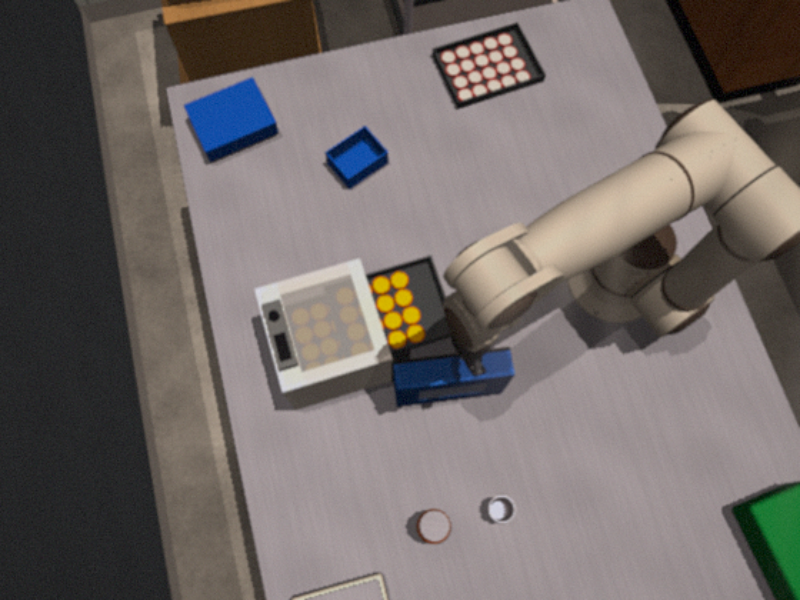

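The picture shows the tray fully drawn out (370–450, 258–350) and the door fully open (393–513, 350–405). The jar, cup and tub have not moved, and the gripper hovers clear above the door.

{"op": "servo_tool", "data": {"increments": [[[0,0,0,-30,0,0,0],[0,0,0,-30,0,0,0],[0,0,0,0,0,0,0],[0,0,0,0,0,0,0]]]}}

```text
time_s: 22.6
position: [0.4671, 0.1545, 0.3327]
eef_rot: [-0.065, 3.14, 0.0]
ft_force: [0.3, 0.6, -0.2]
gripper_width: 0.0001
grasp_force: 0.0
```

```bash
python3 -c "
from rig import manip
print(manip.sign_off())"
```

```text
the job is handed in; nothing more can be done
None
```

I swung the door slowly to its stop, then drew the top tray out to its stop (about 23 N pressing at each), left the jar, tub and cup alone, and handed the job in at 22.6 s with the arm clear; no verdict was returned.

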